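# Stage the slat tower and hold the camera monopod up

## Robot

A 7-joint arm with a two-finger parallel gripper is mounted at the origin on the work surface. World frame = base frame: x ahead of the robot, y to its left, z up, the work surface at z = 0. Lengths are in m, angles in rad, forces in N, time in s.
With the tool pointing down it reaches from about 0.425 to 1.025 m from the base axis. Payload 9.4 kg.
Tool frame: the origin (TCP) lies at the very end of the fingers, on their centre line; the grasp point (between the pads) lies 19 mm behind it; z points along the fingers, y is the line along which they close (so a half turn about z gives the same grasp; the last joint's range is limited). The gripper opens to 93 mm and grips with 3 to 60 N. Pads are 15 mm wide; open, the fingers measure 128 mm over their backs; the gripper's body (75 mm by 188 mm) begins 65 mm behind the grasp point.
Start: joints at [-1.304, 0.599, -0.003, 1.599, 0.002, 0.943, -0.08], TCP at [0.244, 0.683, 0.219] pointing down, gripper open.
Joint ranges: [-2.57, 2.57], [-0.35, 1.97], [-1.29, 1.29], [0.11, 2.56], [-1.05, 4.19], [0.11, 1.86], [-2.63, 2.63]. Speed limits (rad/s): [2.22, 2.22, 3.01, 3.01, 3.14, 3.14, 3.14].

## Interface

Orientations are given as a 3x3 rotation matrix whose columns are the frame's x, y, z axes.
In Python, from station import ctrl, optics gives the robot as it stands.
- The arm moves only by the shell command python3 -m handwheel 'ROWS'. ROWS is JSON, a list of rows, each a list of 7 numbers: the shift along the tool's x, y, z in m, then the turn, a rotation vector about the tool's x, y, z in degrees, then the opening, from 0 (shut) to 1 (fully open). A call has 1 to 10 rows; each row shifts and turns the commanded pose from where the row before left it, along the tool's axes as they then stand; what a row does not reach is not made up. A row lasts 1/10 s, in which the tool goes at most 50 mm and 8.59 degrees, less where a joint would pass 70% of its speed; a pose out of reach is approached as far as the arm can. A call is refused whole if a number of a shift passes 0.05 or a number of a turn 8.59, either way. A call with a gripper value outside its range is refused whole. The fingers move at their own pace and stop on an object; the grip force is fixed at half the most. Time passes only in rows, so rows that do not move let the fingers close. It gives the time, the measured TCP pose, the force, the opening and the grip force at its end, in the units of the state.
- ctrl.get_obs(): the state, without advancing time (a new reading comes with each control period).
- optics.capture(name): name is "scene" or "top" or "wrist"; returns the picture (400x640x3 uint8, red, green, blue); there is no depth.
- optics.camera_params(name): a dict with "fov_y" (degrees; the focal length in pixels is half the picture's height over the tangent of half this angle, whatever the lens; pixels are square), "cx", "cy" (the principal point, pixels), "R" (3x3) and "t" (3): a world point X has camera coordinates R X + t; the wrist camera has in their place "T_tool_cam" (4x4, takes a point from camera to tool coordinates, whose origin is the TCP and whose axes are the flange's). Camera axes: x right, y down, z forward; pixel columns grow to the right and rows downward; lengths in m; the calibration is good to about 2 mm. A picture is of the moment at which its call begins: read the wrist's pose just before it. camera_params takes no time and is no camera call.
- ctrl.finish_job(): hands the job in; it is judged then, once.
The state is a dict: "clock": time; "joint_pos": joint angles; "dq": joint speeds; "joint_efforts": joint torques, N m; "eef_pos": TCP position; "tcp_rot": TCP orientation; "ft_force": force on the tool from outside, world axes, zero at the start; "wrist_torque": the same for the moment, N m; "width": finger opening in m; "grip_force": force on a finger pad.
Only numpy, scipy, OpenCV 4.12 (cv2) and the standard library are available. Lean on these libraries where they do the work, as an engineer would, in place of code of your own. Each camera call takes 0.05 s, during which the arm holds its last target. There are 200 camera calls.

## Task

Get the slat tower ready for its photo: finish it by laying the two spare slats crosswise on top as a third layer, one squarely above each bottom slat, and let go of them. Then take the grip of the camera monopod, squeeze its lock button in, pull the pole up past the first stop to the second stop (the end of its travel), and finish while holding it there, still gripped, because it sinks if let go. Leave the rest of the tower and the other things on the counter where they are.

Things in the scene. Friction and masses are not known exactly. Their poses are not given: they have to be found in the camera images.
- board: flat white board 150 x 150 x 12 mm, fixed; origin at the centre of its underside. On it: two bottom slats along board x, centres at board y = -40 and +40 mm; across them two second-layer slats along board y, centres at board x = -40 and +40 mm. The second layer's top is 40 mm above the counter; a third-layer slat has its centre at 47 mm
- spare1_mid (a point): first spare slat, lying flat on the counter away from the board: plain pale wood slat, 140 x 18 x 14 mm (length along its x axis, 14 mm high); this point is its centre
- spare2_mid (a point): second spare slat, identical, lying flat on the counter: plain pale wood slat, 140 x 18 x 14 mm (length along its x axis, 14 mm high); this point is its centre
- low1_mid (a point): bottom-layer slat already in the tower, loose: plain pale wood slat, 140 x 18 x 14 mm (length along its x axis, 14 mm high); this point is its centre
- low2_mid (a point): bottom-layer slat already in the tower, loose: plain pale wood slat, 140 x 18 x 14 mm (length along its x axis, 14 mm high); this point is its centre
- cross1_mid (a point): second-layer slat already in the tower, loose: plain pale wood slat, 140 x 18 x 14 mm (length along its x axis, 14 mm high); this point is its centre
- cross2_mid (a point): second-layer slat already in the tower, loose: plain pale wood slat, 140 x 18 x 14 mm (length along its x axis, 14 mm high); this point is its centre
- pole_grip (a point): centre of the camera monopod's grip, a black block 26 x 34 x 50 mm (x, y, z) on top of the pole, 165 mm above the counter when in, rising with the pole. Foot 110 mm square, fixed. A camera sits 45 to 90 mm out on the grip's -x side, at most 10 mm above this point; nothing is above the grip. Below it, from 23 mm under this point: a latch hook (-y side, to 30 mm out) and collar
- lock_face (a point): middle of the outer face of the lock button, an aluminium bar 16 mm wide, 34 mm high, 7 mm proud of the grip's +y face and centred on it; pressed towards -y by squeezing the grip between its +y and -y faces (41 mm across button and opposite face, 35 mm when pressed)
- lock (a joint): travel of the lock button, m: 0 = out (pole locked in), 0.006 = fully in; spring of 2 to 5 N, springs out when let go. The lock frees the pole beyond about 0.003 to 0.0045
- pole (a joint): extension of the pole, m, straight up: 0 = in, where the lock holds it; first stop at about 0.053 to 0.064, a spring catch that needs about 4 N more pull to get past; second stop at 0.110, the hard end of the travel. Moving parts weigh about 0.32 kg and sink back to the first stop if let go
- jar: bystander: closed glass jar with a steel lid, 60 mm diameter, 80 mm high; origin at its underside
- mug: bystander: white mug, 80 mm diameter, 85 mm high; origin at its underside
- shaker: bystander: small steel salt shaker, 36 mm diameter, 60 mm high; origin at its underside
- cup: bystander: small white espresso cup, 56 mm diameter, 55 mm high; origin at its underside
- sponge: bystander: yellow sponge block, 100 x 65 x 30 mm; origin at its underside
- spoon: bystander: dark wooden spoon lying flat on the counter, right of the monopod; origin under it
Not all that is in view belongs to the job. Of the things like the part that bears pole_grip, leave any that is purple, turquoise or yellow; of the rest the larger one is meant.

How it is judged:
On the way, in this order (a step that is already met when the one before it is completed fails the run):
1. both spare slats lie as the third layer, let go and at rest (((y of spare1_mid in the frame of board between 0.022 and 0.058 m and x of spare1_mid in the frame of board between -0.022 and 0.022 m and z of spare1_mid in the frame of board between 0.043 and 0.052 m and angle between the x axis of each of spare1_mid, spare2_mid and the x axis of board, either way round below 0.18 rad and y of spare2_mid in the frame of board between -0.058 and -0.022 m and x of spare2_mid in the frame of board between -0.022 and 0.022 m and z of spare2_mid in the frame of board between 0.043 and 0.052 m) or (y of spare1_mid in the frame of board between -0.058 and -0.022 m and x of spare1_mid in the frame of board between -0.022 and 0.022 m and z of spare1_mid in the frame of board between 0.043 and 0.052 m and angle between the x axis of each of spare1_mid, spare2_mid and the x axis of board, either way round below 0.18 rad and y of spare2_mid in the frame of board between 0.022 and 0.058 m and x of spare2_mid in the frame of board between -0.022 and 0.022 m and z of spare2_mid in the frame of board between 0.043 and 0.052 m)) and contact force between the fingers and spare1 below 0.1 N and linear speed of each of spare1, spare2 below 0.02 m/s and contact force between the fingers and spare2 below 0.1 N), for 0.2 s.
2. with the lock button squeezed, the pole is past the first stop (value of joint pole above 0.07 m and value of joint lock above 0.002 m), for 0.05 s.
At the end, for the whole second after the job is handed in: Spare slats released on the second layer, within 0.18 rad of the bottom slats' direction, each within 18 mm sideways and 22 mm lengthwise of squarely above a bottom slat; pole joint above 0.105 m, grip held with over 2 N, lock pressed over 2 mm (all of step 1 and value of joint pole above 0.105 m and contact force between the fingers and pole above 2 N and value of joint lock above 0.002 m); the arm keeps its last pose, push and grip.
It fails at once if a slat of the two lower layers is displaced by more than 15 mm (distance of any of low1_mid, low2_mid, cross1_mid, cross2_mid from where it was at the start of the episode above 0.015 m).
It fails at once if a bystander is displaced by more than 30 mm (distance of any of jar, mug, shaker, cup, sponge, spoon from where it was at the start of the episode above 0.03 m).
It also fails if it takes over 64 s, if anything falls off the work surface, if the arm or the gripper's body presses on something with over 40 N, if the wrist force passes 120 N, or if a joint passes its speed limit or range.

## Working session

There is one attempt and no reset: what is moved stays moved. The work goes in short steps, Python scripts to look and compute and a shell command to move; the robot and the scene stay as the last step left them, time stands still between calls to the robot, and variables do not carry over. Pictures are saved under pics/ and viewed, at most 10 in all, crops included, and the job is handed in when it is done.

```bash
mkdir -p pics; cat > h.py <<'E'
import numpy as np, cv2
from station import ctrl, optics
def params(n):
    p=optics.camera_params(n); return p
def K(p): 
    f=200/np.tan(np.radians(p["fov_y"])/2); return f
def pose(p,o=None):
    if "R" in p: R=np.array(p["R"]);t=np.array(p["t"]);return -R.T@t,R.T
    T=np.array(p["T_tool_cam"]);Rt=np.array(o["tcp_rot"]).reshape(3,3);
    return Rt@T[:3,3]+np.array(o["eef_pos"]),Rt@T[:3,:3]
def ray(n,uv,o=None):
    p=params(n);c,R=pose(p,o);f=K(p)
    d=R@np.array([(uv[0]-p["cx"])/f,(uv[1]-p["cy"])/f,1]);return c,d/np.linalg.norm(d)
def onz(n,uv,z,o=None):
    c,d=ray(n,uv,o);return c+d*(z-c[2])/d[2]
def tri(rs):
    A=sum(np.eye(3)-np.outer(d,d) for c,d in rs);b=sum((np.eye(3)-np.outer(d,d))@c for c,d in rs)
    return np.linalg.solve(A,b)
def proj(n,X,o=None):
    p=params(n);c,R=pose(p,o);f=K(p);x=R.T@(np.array(X)-c);return x[:2]/x[2]*f+[p["cx"],p["cy"]]
def save(n,fn):
    o=ctrl.get_obs();im=optics.capture(n);cv2.imwrite("pics/"+fn,im[:,:,::-1]);return o,im
E
python3 - <<'E'
from h import *
a=save("scene","scene.png")[1];b=save("top","top.png")[1]
o=ctrl.get_obs()
for n in("scene","top","wrist"):
    p=params(n);print(n,p["fov_y"],p["cx"],p["cy"],{k:v for k,v in p.items() if k not in("R","fov_y","cx","cy","t")},np.round(pose(p,o)[0],3),np.round(pose(p,o)[1],3).tolist())
print(o)
E
```

```text
scene 54.547049121914654 320.7606532234115 194.65119638329665 {} [0.956 0.615 0.885] [[-0.802, 0.402, -0.442], [0.597, 0.565, -0.57], [0.021, -0.721, -0.693]]
top 49.36171190966786 321.244278786929 191.59148873258508 {} [ 0.238 -0.04   1.245] [[0.112, -0.971, 0.209], [-0.994, -0.11, 0.023], [0.001, -0.21, -0.978]]
wrist 69.16844768805552 315.9391474220021 199.98387986171548 {'T_tool_cam': array([[ 3.13966617e-04, -9.68209769e-01, -2.50139452e-01,
         6.92406376e-02],
       [ 9.99999440e-01,  5.12513566e-05,  1.05678802e-03,
         6.01086368e-04],
       [-1.01037250e-03, -2.50139644e-01,  9.68209243e-01,
        -1.66600681e-01],
       [ 0.00000000e+00,  0.00000000e+00,  0.00000000e+00,
         1.00000000e+00]])} [0.179 0.706 0.384] [[0.337, 0.912, 0.236], [0.942, -0.326, -0.085], [-0.0, 0.25, -0.968]]
{'clock': 0.1, 'joint_pos': array([-1.30369505,  0.60003365, -0.00251712,  1.60004428,  0.0018004 ,
        0.94289556, -0.07982182]), 'dq': array([ 2.16301074e-03,  7.47979397e-04, -6.48133473e-04, -7.17877218e-04,
       -5.80261827e-05, -3.08255250e-04, -8.99923244e-04]), 'joint_efforts': array([ 6.52507719e-03, -7.66565824e+01,  1.50274090e+00, -2.52930647e+01,
       -5.23391843e-02,  1.37611240e-02,  9.38396624e-05]), 'eef_pos': array([0.24425762, 0.68215574, 0.21785699]), 'tcp_rot': array([[-9.41485335e-01,  3.37053789e-01, -3.26679647e-04],
       [ 3.37053916e-01,  9.41484393e-01, -1.33978607e-03],
       [-1.44016182e-04, -1.37149759e-03, -9.99999049e-01]]), 'ft_force': array([ 0.83213802, -0.37878294,  0.66539812]), 'wrist_torque': array([-0.01007018,  0.01844168,  0.04793051]), 'grip_force': 0.0, 'width': 0.09293511728288317}
```

View pics/scene.png

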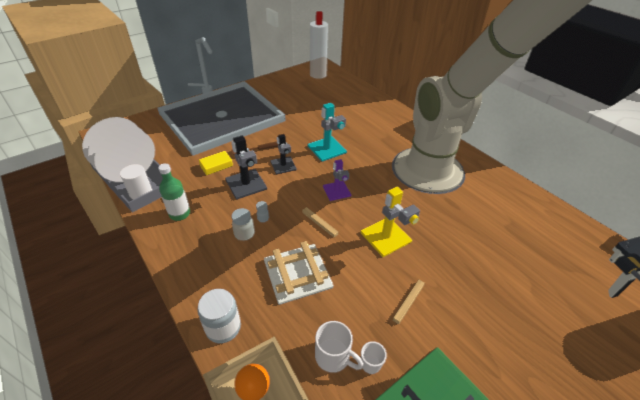

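View pics/top.png

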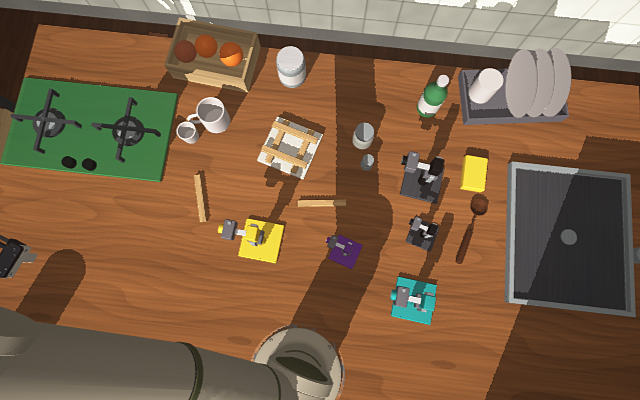

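The scene picture shows the tower at (298,272) and the spares at (408,302) and (320,222). In the top picture the tower is at (290,147) and the spares at (201,197) and (321,202).

Monopod candidates in the top view:
- yellow (260,238): excluded by colour
- purple (343,250): excluded by colour
- turquoise (413,298): excluded by colour
- small black (423,233)
- larger black (423,178), which is scene (243,165): my choice

```bash
python3 - <<'E'
from h import *
a=cv2.imread("pics/scene.png");b=cv2.imread("pics/top.png")
def crop(im,x,y,w,h,s): return cv2.resize(im[y:y+h,x:x+w],None,fx=s,fy=s,interpolation=cv2.INTER_CUBIC)
l=crop(a,215,125,80,75,5);r=crop(b,385,140,80,75,5)
l2=crop(a,255,235,80,75,4.);r2=crop(b,250,105,80,75,4.)
l2=cv2.resize(l2,(400,225));r2=cv2.resize(r2,(400,225))
cv2.imwrite("pics/c1.png",np.vstack([np.hstack([l,r]),np.hstack([l2,r2])]))
for n,im,rois in(("scene",a,[(385,270,45,65),(295,200,50,45)]),("top",b,[(185,165,30,65),(290,190,65,25)])):
    hsv=cv2.cvtColor(im,cv2.COLOR_BGR2HSV)
    for x,y,w,h in rois:
        s=hsv[y:y+h,x:x+w]
        cen=im[y+h//2,x+w//2]
        m=(s[...,2]>150).astype(np.uint8) 
        cs=cv2.findContours(m,cv2.RETR_EXTERNAL,cv2.CHAIN_APPROX_NONE)[0]
        c=max(cs,key=cv2.contourArea)+[[x,y]]
        r=cv2.minAreaRect(c);bx=cv2.boxPoints(r)
        print(n,r,hsv[y+h//2,x+w//2],s[2,2]); 
        W=np.array([onz(n,q,.012) for q in bx]);print(np.round(W.mean(0),3),np.round(np.linalg.norm(W-np.roll(W,1,0),axis=1),3),np.round(W[:,:2],3).tolist())
for n,uv in(("scene",(298,272)),("top",(290,147))): print(onz(n,uv,.03))
for z in (.165,.19): print(onz("top",(412,163),z),onz("scene",(240,147),z))
E
```

```text
scene ((408.0, 302.0), (64.0, 42.0), 90.0) [ 18 117 209] [ 14 156 163]
[0.448 0.336 0.012] [0.184 0.115 0.187 0.1  ] [[0.428, 0.238], [0.335, 0.305], [0.474, 0.43], [0.555, 0.371]]
scene ((319.5, 222.5), (43.0, 49.0), 90.0) [ 18 116 204] [ 14 150  95]
[ 0.471 -0.012  0.012] [0.175 0.157 0.176 0.141] [[0.483, -0.128], [0.355, -0.037], [0.466, 0.1], [0.58, 0.017]]
top ((199.5, 197.0), (64.0, 29.0), 90.0) [ 18 120 221] [ 13 163 152]
[0.448 0.336 0.012] [0.189 0.085 0.189 0.082] [[0.536, 0.395], [0.545, 0.31], [0.359, 0.279], [0.35, 0.361]]
top ((313.0, 202.0), (24.0, 46.0), 90.0) [ 17 118 219] [ 12 159 106]
[0.469 0.009 0.012] [0.07  0.133 0.07  0.132] [[0.496, 0.079], [0.511, -0.054], [0.441, -0.061], [0.426, 0.07]]
[0.63425404 0.11236987 0.03      ]
[0.61975669 0.09354267 0.03      ]
[ 0.56986291 -0.23905398  0.165     ] [ 0.57178727 -0.2886589   0.165     ]
[ 0.56217467 -0.23445104  0.19      ] [ 0.58512332 -0.25727272  0.19      ]
```

View pics/c1.png

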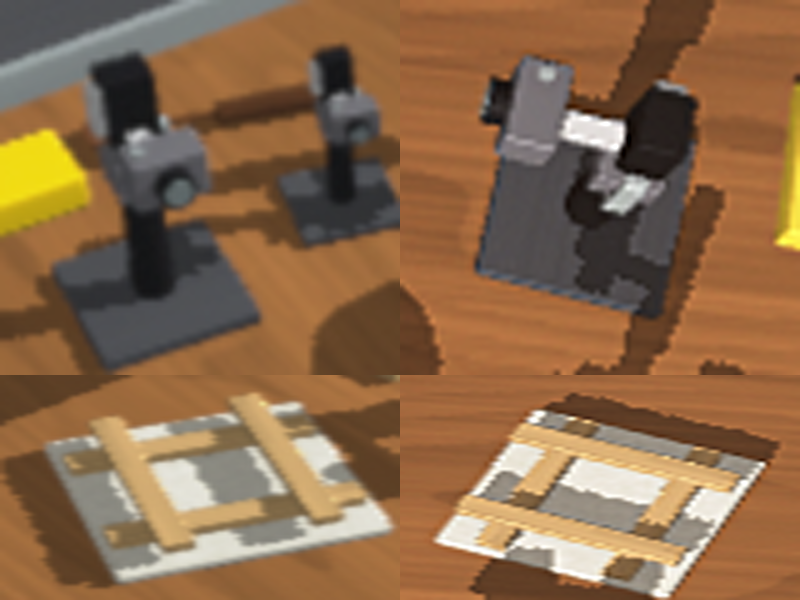

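The crop shows the taller black monopod with the big slate foot at left. Its grip is at scene (240,144) and top (437,166), with the camera toward world +y. The smaller black monopod is the decoy, so the choice holds. Next I'll measure the slats, board and foot more precisely.

```bash
cat >> h.py <<'E'
def slat(n,im,z,roi=None,o=None,thr=(140,150)):
    """pale-wood blobs -> top-face centre (on plane z), yaw deg, length"""
    hsv=cv2.cvtColor(im,cv2.COLOR_RGB2HSV);m=((hsv[...,1]<thr[0])&(hsv[...,1]>60)&(hsv[...,2]>thr[1])&(abs(hsv[...,0].astype(int)-17)<6)).astype(np.uint8)
    if roi: k=np.zeros_like(m);x,y,w,h=roi;k[y:y+h,x:x+w]=1;m*=k
    out=[]
    for c in cv2.findContours(m,cv2.RETR_EXTERNAL,cv2.CHAIN_APPROX_NONE)[0]:
        if cv2.contourArea(c)<150: continue
        P=np.array([onz(n,q,z,o)[:2] for q in c[:,0]])
        r=cv2.minAreaRect((P*1000).astype(np.float32));b=cv2.boxPoints(r)
        e=[b[1]-b[0],b[2]-b[1]];e=max(e,key=np.linalg.norm)
        out.append((np.round(r[0],1),np.round(r[1],1),round(np.degrees(np.arctan2(e[1],e[0]))%180,1),np.round(c[:,0].mean(0))))
    return out
def plan(pos,yawx=None):
    """tool-axis shift to world pos, after turning so tool x has heading yawx (deg, mod 180)"""
    o=ctrl.get_obs();R=np.array(o["tcp_rot"]);cur=np.degrees(np.arctan2(R[1,0],R[0,0]))
    if yawx is not None:
        d=(yawx-cur+90)%180-90
        print("turn about tool z:",round(-d,2),"joint7",np.round(np.degrees(o["joint_pos"][6]),1))
        a=np.radians(cur+d);R=np.array([[np.cos(a),np.sin(a),0],[np.sin(a),-np.cos(a),0],[0,0,-1]])
    print("shift mm:",np.round(1000*R.T@(np.array(pos)-o["eef_pos"]),1),"yaw now",round(cur,2),"eef",np.round(o["eef_pos"],4),"tilt",np.round(np.array(o["tcp_rot"])[:,2],4))
E
python3 - <<'E'
from h import *
a=cv2.imread("pics/scene.png")[:,:,::-1].copy();b=cv2.imread("pics/top.png")[:,:,::-1].copy()
for n,im,r in(("scene",a,(385,270,45,65)),("scene",a,(295,200,50,45)),("top",b,(185,165,30,65)),("top",b,(290,190,65,25))): print(n,slat(n,im,.012,r))
# foot of monopod, top
h=cv2.cvtColor(b,cv2.COLOR_RGB2HSV);x,y,w,hh=395,160,55,48
m=(h[y:y+hh,x:x+w,1]<90).astype(np.uint8)
c=max(cv2.findContours(m,cv2.RETR_EXTERNAL,2)[0],key=cv2.contourArea)[:,0]+[x,y]
P=np.array([onz("top",q,.01)[:2] for q in c])*1000
print(cv2.minAreaRect(P.astype(np.float32)))
plan([.40,.30,.26],180)
E
```

```text
scene [(array([446. , 338.2]), array([143.8,  19.9]), np.float32(17.0), array([409., 301.]))]
scene []
top [(array([444.1, 336.7]), array([141.3,  18.6]), np.float32(16.9), array([199., 198.]))]
top [(array([466.2,   1.1]), array([ 17.6, 101. ]), np.float32(96.4), array([315., 203.]))]
((568.969970703125, -299.1297302246094), (130.86793518066406, 123.9018325805664), 2.4517693519592285)
turn about tool z: -19.7 joint7 -4.6
shift mm: [-155.7 -382.2  -42.1] yaw now 160.3 eef [0.2443 0.6822 0.2179] tilt [-3.0e-04 -1.3e-03 -1.0e+00]
```

```bash
python3 -m handwheel '[[0,0,0,0,0,-7.34,0.6],[0,0,0,0,0,-7.34,0.6],[0,0,0,0,0,-7.34,0.6],[0,0,0,0,0,-7.34,0.6],[0,0,0,0,0,-7.34,0.6],[0,0,0,0,0,0,0.6]]'; python3 -c "
from h import *
plan([.445,.337,.22],197)"
```

```text
clock: 0.7
eef_pos: [0.2446, 0.6822, 0.2181]
tcp_rot: [[-0.956, -0.294, -0.0], [-0.294, 0.956, -0.001], [0.001, -0.001, -1.0]]
ft_force: [0.6, 0.1, 0.6]
width: 0.0558
grip_force: 0.0
turn about tool z: 0.09 joint7 26.0
shift mm: [ -90.7 -388.7   -1.9] yaw now -162.91 eef [0.2446 0.6822 0.2181] tilt [-4.e-04 -8.e-04 -1.e+00]
```

```bash
python3 -m handwheel '[[-0.01,-0.043,0,0,0,0,0.6],[-0.01,-0.043,0,0,0,0,0.6],[-0.01,-0.043,0,0,0,0,0.6],[-0.01,-0.043,0,0,0,0,0.6],[-0.01,-0.043,0,0,0,0,0.6],[-0.01,-0.043,0,0,0,0,0.6],[-0.01,-0.043,0,0,0,0,0.6],[-0.01,-0.043,0,0,0,0,0.6],[-0.01,-0.043,0,0,0,0,0.6],[0,0,0,0,0,0,0.6]]'; python3 - <<'E'
from h import *
o,im=save("wrist","w1.png")
print(slat("wrist",im,.014,None,o))
plan([.445,.337,.22],197)
E
```

```text
clock: 1.7
eef_pos: [0.447, 0.3324, 0.2185]
tcp_rot: [[-0.96, -0.28, 0.001], [-0.28, 0.96, -0.003], [-0.0, -0.003, -1.0]]
ft_force: [0.3, 0.3, -0.5]
width: 0.0556
grip_force: 0.0
[(array([615. ,  45.7]), array([ 88.8, 237. ]), np.float32(124.1), array([ 85., 242.])), (array([562.7,  68.7]), array([29.7, 32.1]), np.float32(164.2), array([104., 210.])), (array([445.2, 337.6]), array([139.3,  18.3]), np.float32(16.8), array([320., 177.])), (array([467.8,  -0.9]), array([ 18.9, 128.5]), np.float32(97.5), array([ 61., 124.]))]
turn about tool z: -0.54 joint7 57.3
shift mm: [-0.1  1.3 -1.4] yaw now -163.54 eef [0.4453 0.3357 0.2186] tilt [ 4.0e-04 -1.1e-03 -1.0e+00]
```

View pics/w1.png

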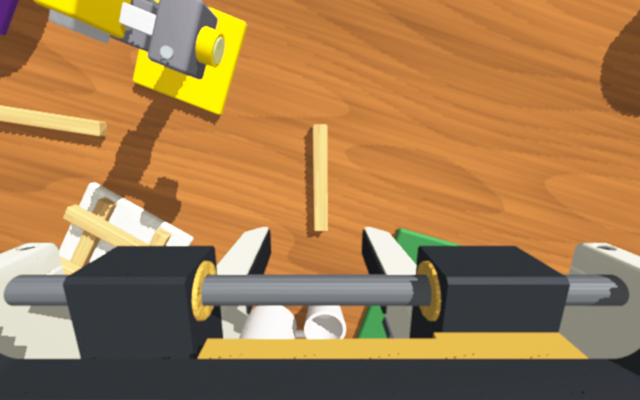

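```bash
python3 -m handwheel '[[0,0.002,0.03,0,0,0,0.6],[0,0,0.04,0,0,0,0.6],[0,0,0.04,0,0,0,0.6],[0,0,0.03,0,0,0,0.6],[0,0,0.02,0,0,0,0.6],[0,0,0.015,0,0,0,0.6],[0,0,0.01,0,0,0,0.6],[0,0,0,0,0,0,0.6],[0,0,0,0,0,0,0.6]]'; python3 - <<'E'
from h import *
plan([.445,.3376,.003],197)
a=cv2.imread("pics/scene.png")[:,:,::-1].copy();b=cv2.imread("pics/top.png")[:,:,::-1].copy()
p=slat("scene",a,.014,(385,270,45,65))[0][3];q=slat("top",b,.014,(185,165,30,65))[0][3]
print("tri",tri([ray("scene",p),ray("top",q)]))
E
```

```text
clock: 2.65
eef_pos: [0.4429, 0.3414, 0.0339]
tcp_rot: [[-0.956, -0.292, 0.0], [-0.292, 0.956, 0.0], [-0.0, 0.0, -1.0]]
ft_force: [0.4, -0.6, -0.5]
width: 0.0556
grip_force: 0.0
turn about tool z: -0.0 joint7 52.5
shift mm: [-0.9 -4.3 30.9] yaw now -163.0 eef [0.4429 0.3414 0.0339] tilt [ 2.e-04  3.e-04 -1.e+00]
tri [0.44454663 0.33826838 0.00599459]
```

```bash
python3 -m handwheel '[[-0.001,-0.004,0.01,0,0,0,0.6],[0,0,0.012,0,0,0,0.6],[0,0,0.008,0,0,0,0.6],[0,0,0,0,0,0,0.6],[0,0,0,0,0,0,0],[0,0,0,0,0,0,0],[0,0,0,0,0,0,0],[0,0,0,0,0,0,0],[0,0,0,0,0,0,0]]'
```

```text
clock: 3.55
eef_pos: [0.4453, 0.3373, 0.0039]
tcp_rot: [[-0.956, -0.292, 0.0], [-0.292, 0.956, 0.0], [-0.0, 0.0, -1.0]]
ft_force: [-0.6, 0.5, -0.3]
width: 0.0205
grip_force: 0.0
```

```bash
python3 -m handwheel '[[0,0,0,0,0,0,0],[0,0,0,0,0,0,0],[0,0,0,0,0,0,0],[0,0,-0.03,0,0,0,0],[0,0,-0.05,0,0,0,0],[0,0,-0.05,0,0,0,0],[0,0,-0.05,0,0,0,0],[0,0,-0.03,0,0,0,0]]'; python3 - <<'E'
from h import *
plan([.52,.16,.22],197)
E
```

```text
clock: 4.35
eef_pos: [0.4457, 0.3376, 0.2174]
tcp_rot: [[-0.956, -0.292, 0.003], [-0.292, 0.956, 0.002], [-0.003, 0.001, -1.0]]
ft_force: [0.9, -0.1, -0.9]
width: 0.0172
grip_force: 30.0
turn about tool z: -0.0 joint7 57.2
shift mm: [ -19.1 -191.6   -2.6] yaw now -163.0 eef [0.4457 0.3376 0.2174] tilt [ 0.0028  0.0024 -1.    ]
```

```bash
python3 - <<'E'
from h import *
plan([.70,.02,.25],197)
E
```

```text
turn about tool z: -0.0 joint7 57.2
shift mm: [-150.3 -378.1  -32.6] yaw now -163.0 eef [0.4457 0.3376 0.2174] tilt [ 0.0028  0.0024 -1.    ]
```

```bash
python3 -m handwheel '[[-0.015,-0.038,-0.01,0,0,0,0],[-0.015,-0.038,-0.01,0,0,0,0],[-0.015,-0.038,-0.01,0,0,0,0],[-0.015,-0.038,0,0,0,0,0],[-0.015,-0.038,0,0,0,0,0],[-0.015,-0.038,0,0,0,0,0],[-0.015,-0.038,0,0,0,0,0],[-0.015,-0.038,0,0,0,0,0],[-0.015,-0.038,0,0,0,0,0],[-0.015,-0.038,0,0,0,0,0]]';python3 -m handwheel '[[0,0,0,0,0,0,0],[0,0,0,0,0,0,0],[0,0,0,0,0,0,0],[0,0,0,0,0,0,0]]'; python3 - <<'E'
from h import *
o,im=save("wrist","w2.png")
np.savez("w2.npz",p=o["eef_pos"],R=o["tcp_rot"])
for s in slat("wrist",im,.04,None,o): print(s)
print(proj("wrist",[.62,.1,.03],o))
plan([.70,.02,.25],197)
E
```

```text
clock: 5.35
eef_pos: [0.7003, 0.0161, 0.2434]
tcp_rot: [[-0.956, -0.292, -0.001], [-0.292, 0.956, -0.0], [0.001, 0.0, -1.0]]
ft_force: [0.2, -0.1, -0.1]
width: 0.0175
grip_force: 30.0
clock: 5.75
eef_pos: [0.699, 0.0194, 0.2437]
tcp_rot: [[-0.956, -0.294, -0.0], [-0.294, 0.956, 0.001], [0.0, 0.001, -1.0]]
ft_force: [-1.0, -0.3, -0.5]
width: 0.0174
grip_force: 30.0
(array([865.9, 371.6]), array([108.9,  27.7]), np.float32(84.3), array([507., 347.]))
(array([826.1, 371.6]), array([ 80.7, 119. ]), np.float32(105.6), array([523., 324.]))
(array([902.5,  82.4]), array([56.2, 43.1]), np.float32(17.8), array([315., 316.]))
(array([746.4,  11.6]), array([199.4, 115.3]), np.float32(43.2), array([311., 215.]))
(array([662.9,  91.6]), array([140. , 163.2]), np.float32(166.6), array([388., 156.]))
(array([562.2,  83.8]), array([40.9, 18.8]), np.float32(76.0), array([399.,  84.]))
[393.27997962 138.64689278]
turn about tool z: 0.12 joint7 96.2
shift mm: [-1.   0.5 -6.1] yaw now -162.88 eef [0.6992 0.0192 0.2439] tilt [-0.e+00  4.e-04 -1.e+00]
```

View pics/w2.png

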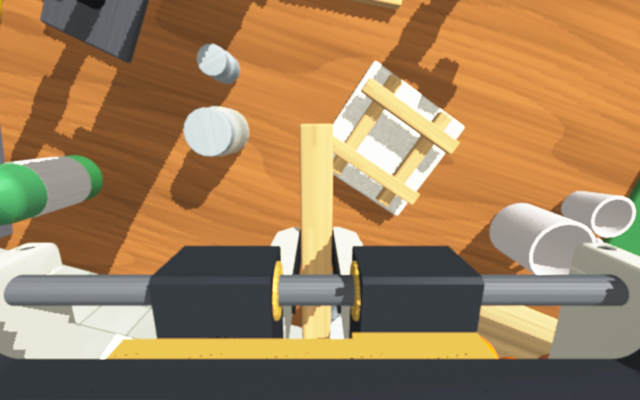

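```bash
python3 -m handwheel '[[0,-0.02,0,0,0,0,0],[0,-0.02,0,0,0,0,0],[0,0,0,0,0,0,0],[0,0,0,0,0,0,0],[0,0,0,0,0,0,0]]'; python3 - <<'E'
from h import *
o,im=save("wrist","w3.png")
np.savez("w3.npz",p=o["eef_pos"],R=o["tcp_rot"])
h=cv2.cvtColor(im,cv2.COLOR_RGB2HSV).astype(int)
k=np.zeros(h.shape[:2],bool);k[45:225,340:505]=1
white=((h[...,1]<60)&(h[...,2]>90)&k)
wood=((h[...,1]>=60)&(h[...,1]<140)&(h[...,2]>150)&k)
v=np.zeros((*h.shape[:2],3),np.uint8);v[white]=255;v[wood]=(0,200,255)
cv2.imwrite("pics/m3.png",cv2.resize(np.hstack([im[40:230,340:500,::-1],v[40:230,340:500]]),None,fx=2.5,fy=2.5))
c=max(cv2.findContours((white|wood).astype(np.uint8),0,1)[0],key=cv2.contourArea)
print(np.round(cv2.boxPoints(cv2.minAreaRect(c))))
E
```

```text
clock: 6.3
eef_pos: [0.7114, -0.0205, 0.2436]
tcp_rot: [[-0.956, -0.292, -0.0], [-0.292, 0.956, 0.0], [0.0, 0.0, -1.0]]
ft_force: [-0.9, -0.2, -0.5]
width: 0.0175
grip_force: 30.0
[[339. 158.]
 [407.  58.]
 [505. 124.]
 [437. 225.]]
```

View pics/m3.png

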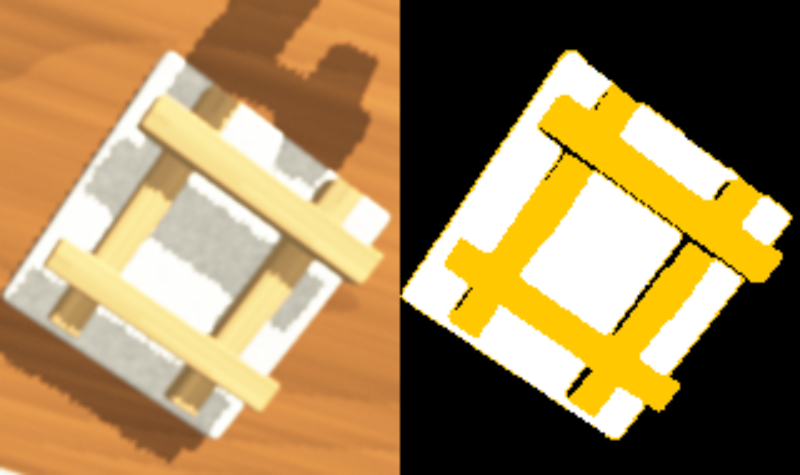

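The picture shows the full tower. Its board corners are at wrist px (408,61), (342,159), (426,215) and (496,126), with second-layer slats from (400,84) to (490,148) and from (361,141) to (448,198).

```bash
python3 - <<'E'
from h import *
d=np.load("w3.npz");o=dict(eef_pos=d["p"],tcp_rot=d["R"])
C=np.array([onz("wrist",q,.012,o)[:2] for q in((408,60.8),(341.6,158.8),(426,215.2),(496,126))])*1000
print("corners",C.round(1).tolist(),"ctr",C.mean(0).round(1),"sides",np.linalg.norm(C-np.roll(C,1,0),axis=1).round(1))
e=lambda v:round(np.degrees(np.arctan2(v[1],v[0]))%180,1)
print([e(C[i]-C[i-1]) for i in range(4)])
W=((448,198.4),(361.2,140.8),(490,148),(400,84));T=((274,124),(317,140.7),(262.6,149),(306.6,164.3))
for w,t in zip(W,T): print("tri",tri([ray("wrist",w,o),ray("top",t)]).round(4),onz("wrist",w,.04,o).round(4))
S=np.array([onz("wrist",w,.04,o)[:2] for w in W])*1000
print("cross centres",(S[0]+S[1])/2,(S[2]+S[3])/2,"len",np.linalg.norm(S[0]-S[1]),np.linalg.norm(S[2]-S[3]),"dir",e(S[0]-S[1]),e(S[2]-S[3]),"mid",S.mean(0))
# bottom slats' visible ends at z=.026 (crop px): ends centre
L=[((72,322),(222,103)),((188,398),(340,190))]
for a,b in L:
    P=[onz("wrist",(340+q[0]/2.5,40+q[1]/2.5),.026,o)[:2]*1000 for q in(a,b)];print("low",np.mean(P,0).round(1),e(P[1]-P[0]),np.linalg.norm(P[0]-P[1]).round(1))
E
```

```text
corners [[536.4, 48.4], [677.9, 7.0], [719.2, 148.4], [576.5, 189.8]] ctr [627.5  98.4] sides [147.  147.4 147.3 148.5]
[np.float64(74.2), np.float64(163.7), np.float64(73.7), np.float64(163.8)]
tri [0.6812 0.1485 0.0466] [0.684 0.154 0.04 ]
tri [0.6465 0.0189 0.0359] [0.6471 0.0201 0.04  ]
tri [0.6051 0.1737 0.041 ] [0.608  0.1783 0.04  ]
tri [0.5705 0.0401 0.042 ] [0.5707 0.0424 0.04  ]
cross centres [665.55923056  87.01980216] [589.34621651 110.35920821] len 138.85257469071556 140.8755692953861 dir 74.6 74.6 mid [627.45272354  98.68950518]
low [616.6  61.3] 164.6 129.1
low [637.4 135.4] 165.1 128.8
```

```bash
python3 -m handwheel '[[0,0,0,0,0,8,0],[0,0,0,0,0,8,0],[0,0,0,0,0,8,0],[0,0,0,0,0,8,0],[0,0,0,0,0,1,0],[0,0,0,0,0,0,0],[0,0,0,0,0,0,0]]'; python3 - <<'E'
from h import *
print(onz("top",(212,115),.05))
plan([.6385,.137,.10],164)
E
```

```text
clock: 7.05
eef_pos: [0.7114, -0.0202, 0.2437]
tcp_rot: [[-0.962, 0.272, 0.0], [0.272, 0.962, 0.0], [-0.0, 0.0, -1.0]]
ft_force: [0.1, -0.1, -1.2]
width: 0.0178
grip_force: 30.0
[0.68480415 0.32999535 0.05      ]
turn about tool z: 0.21 joint7 71.8
shift mm: [113.4 131.1 143.7] yaw now 164.21 eef [ 0.7114 -0.0202  0.2437] tilt [ 0.e+00  1.e-04 -1.e+00]
```

```bash
python3 -m handwheel '[[0.0284,0.0328,0,0,0,0,0],[0.0284,0.0328,0.02,0,0,0,0],[0.0284,0.0328,0.025,0,0,0,0],[0.0284,0.0328,0.025,0,0,0,0],[0,0,0.025,0,0,0,0],[0,0,0.025,0,0,0,0],[0,0,0.024,0,0,0,0],[0,0,0,0,0,0,0],[0,0,0,0,0,0,0],[0,0,0,0,0,0,0]]'; python3 - <<'E'
from h import *
o,im=save("wrist","w4.png")
plan([.6385,.137,.045],164)
E
```

```text
clock: 8.05
eef_pos: [0.6393, 0.1368, 0.1011]
tcp_rot: [[-0.961, 0.275, 0.002], [0.275, 0.961, 0.001], [-0.002, 0.001, -1.0]]
ft_force: [0.7, 0.0, -0.7]
width: 0.0178
grip_force: 30.0
turn about tool z: 0.01 joint7 57.1
shift mm: [ 0.9  0.  56.2] yaw now 164.01 eef [0.6393 0.1367 0.1012] tilt [ 2.2e-03  7.0e-04 -1.0e+00]
```

View pics/w4.png

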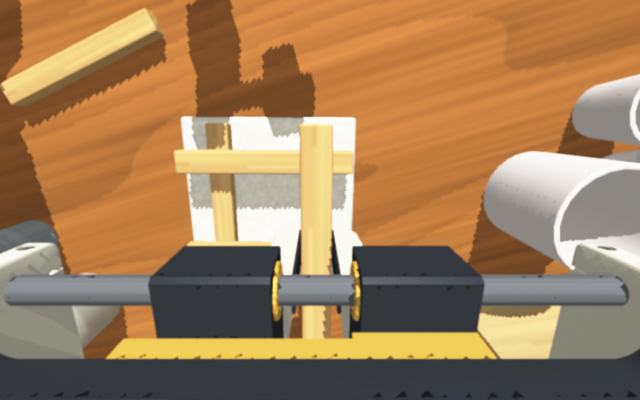

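The held slat at (317,180) runs parallel to the board's edges, directly above the right bottom slat. Lowering it now.

```bash
python3 -m handwheel '[[0.001,0,0.02,0,0,0,0],[0,0,0.016,0,0,0,0],[0,0,0.01,0,0,0,0],[0,0,0.005,0,0,0,0],[0,0,0.003,0,0,0,0],[0,0,0.002,0,0,0,0],[0,0,0,0,0,0,0],[0,0,0,0,0,0,0]]'
```

```text
clock: 8.9
eef_pos: [0.6377, 0.1371, 0.0441]
tcp_rot: [[-0.961, 0.276, 0.001], [0.276, 0.961, 0.0], [-0.001, 0.0, -1.0]]
ft_force: [-0.0, 0.2, 0.3]
width: 0.018
grip_force: 30.0
```

```bash
python3 -m handwheel '[[0,0,0,0,0,0,0.4],[0,0,0,0,0,0,0.4],[0,0,0,0,0,0,0.4],[0,0,0,0,0,0,0.4],[0,0,-0.02,0,0,0,0.4],[0,0,-0.04,0,0,0,0.4],[0,0,-0.05,0,0,0,0.4],[0,0,-0.05,0,0,0,0.4],[0,0,-0.02,0,0,0,0.4]]'; python3 - <<'E'
from h import *
plan([.467,0,.22],97)
E
```

```text
clock: 9.8
eef_pos: [0.6392, 0.1373, 0.2289]
tcp_rot: [[-0.961, 0.276, 0.006], [0.276, 0.961, 0.002], [-0.005, 0.003, -1.0]]
ft_force: [0.8, -0.9, -0.3]
width: 0.0369
grip_force: 0.0
turn about tool z: 66.99 joint7 57.2
shift mm: [-115.3 -187.6    8.9] yaw now 163.99 eef [0.6392 0.1373 0.2289] tilt [ 0.0061  0.0017 -1.    ]
```

```bash
python3 -m handwheel '[[0,0,0,0,0,8.4,0.6],[0,0,0,0,0,8.4,0.6],[0,0,0,0,0,8.4,0.6],[0,0,0,0,0,8.4,0.6],[0,0,0,0,0,8.4,0.6],[0,0,0,0,0,8.4,0.6],[0,0,0,0,0,8.4,0.6],[0,0,0,0,0,8.2,0.6]]'; python3 -m handwheel '[[-0.0144,-0.0235,0,0,0,0,0.6],[-0.0144,-0.0235,0,0,0,0,0.6],[-0.0144,-0.0235,0,0,0,0,0.6],[-0.0144,-0.0235,0,0,0,0,0.6],[-0.0144,-0.0235,0,0,0,0,0.6],[-0.0144,-0.0235,0,0,0,0,0.6],[-0.0144,-0.0235,0,0,0,0,0.6],[-0.0144,-0.0235,0,0,0,0,0.6],[0,0,0,0,0,0,0.6],[0,0,0,0,0,0,0.6]]'; python3 - <<'E'
from h import *
o,im=save("wrist","w5.png")
for s in slat("wrist",im,.014,None,o): print(s)
print(proj("wrist",[.467,0,.014],o))
for s in slat("wrist",im,.054,None,o): print(s)
t=optics.capture("top");
for s in slat("top",t,.014,(270,185,90,30)): print("top",s)
plan([.467,0,.22],97)
E
```

```text
clock: 10.6
eef_pos: [0.6373, 0.137, 0.2237]
tcp_rot: [[-0.116, 0.993, -0.0], [0.993, 0.116, 0.0], [0.0, -0.0, -1.0]]
ft_force: [0.2, -0.2, -1.1]
width: 0.0559
grip_force: 0.0
clock: 11.6
eef_pos: [0.4651, -0.0003, 0.2241]
tcp_rot: [[-0.121, 0.993, 0.001], [0.993, 0.121, 0.0], [0.0, 0.001, -1.0]]
ft_force: [-0.1, -0.0, -0.1]
width: 0.0558
grip_force: 0.0
(array([469.4, -13.7]), array([ 17.2, 138.6]), np.float32(97.4), array([318., 188.]))
(array([566. ,  72.8]), array([20.5, 37.1]), np.float32(124.5), array([400., 133.]))
(array([678.3,  68.4]), array([110.8,  39.7]), np.float32(74.1), array([490., 140.]))
(array([100.6,  90.6]), array([ 8.4, 64.8]), np.float32(134.3), array([23., 69.]))
(array([637.2, 101.2]), array([149.8, 173.7]), np.float32(163.8), array([454.,  90.]))
[317.0062207 179.9794287]Traceback (most recent call last):
  File "<stdin>", line 5, in <module>
  File "h.py", line 30, in slat
    P=np.array([onz(n,q,z,o)[:2] for q in c[:,0]])
                ~~~^^^^^^^^^
  File "h.py", line 15, in onz
    c,d=ray(n,uv,o);return c+d*(z-c[2])/d[2]
        ~~~^^^^^^^^
  File "h.py", line 12, in ray
    p=params(n);c,R=pose(p,o);f=K(p)
  File "h.py", line 4, in params
    p=optics.camera_params(n); return p
ValueError: time passes only in moves, steps and waits
```

View pics/w5.png

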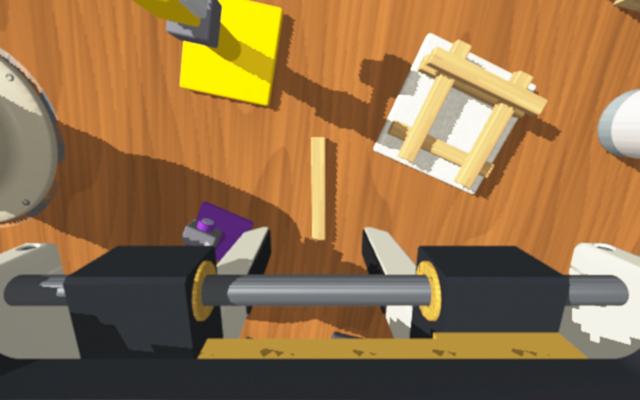

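```bash
python3 - <<'E'
from h import *
o=ctrl.get_obs()
for z in(.06,.09,.12): print(z,[onz("wrist",q,z,o).round(3)[:2].tolist() for q in((222,240),(207,205),(185,232))],onz("top",(345,243),z).round(3),onz("top",(329,240),z).round(3))
print("foot",[onz("wrist",q,.006,o).round(3)[:2].tolist() for q in((252,222),(235,260))])
plan([.4694,-.0137,.004],97.4)
E
```

```text
0.06 [[0.361, -0.079], [0.341, -0.037], [0.316, -0.074]] [ 0.356 -0.093  0.06 ] [ 0.36  -0.049  0.06 ]
0.09 [[0.369, -0.066], [0.352, -0.027], [0.329, -0.061]] [ 0.353 -0.092  0.09 ] [ 0.357 -0.049  0.09 ]
0.12 [[0.378, -0.052], [0.362, -0.018], [0.341, -0.048]] [ 0.35 -0.09  0.12] [ 0.354 -0.048  0.12 ]
foot [[0.385, -0.071], [0.365, -0.132]]
turn about tool z: -0.39 joint7 11.2
shift mm: [-14.2   1.9 220. ] yaw now 97.01 eef [4.657e-01 1.000e-04 2.240e-01] tilt [ 1.3e-03  4.0e-04 -1.0e+00]
```

```bash
python3 -m handwheel '[[-0.004,0.002,0.03,0,0,-0.4,0.45],[0,0,0.04,0,0,0,0.45],[0,0,0.04,0,0,0,0.45],[0,0,0.03,0,0,0,0.45],[0,0,0.02,0,0,0,0.45],[0,0,0.015,0,0,0,0.45],[0,0,0.01,0,0,0,0.45],[0,0,0,0,0,0,0.45],[0,0,0,0,0,0,0.45]]'; python3 - <<'E'
from h import *
plan([.468,-.004,.004],97.4)
E
```

```text
clock: 12.55
eef_pos: [0.4678, -0.0038, 0.0388]
tcp_rot: [[-0.129, 0.992, 0.0], [0.992, 0.129, 0.0], [0.0, 0.0, -1.0]]
ft_force: [0.2, -0.1, 0.8]
width: 0.0419
grip_force: 0.0
turn about tool z: 0.02 joint7 22.4
shift mm: [-0.3  0.2 34.8] yaw now 97.42 eef [ 0.4678 -0.0038  0.0388] tilt [ 1.e-04  1.e-04 -1.e+00]
```

```bash
python3 -m handwheel '[[0,0,0.015,0,0,0,0.45],[0,0,0.012,0,0,0,0.45],[0,0,0.008,0,0,0,0.45],[0,0,0,0,0,0,0.45],[0,0,0,0,0,0,0],[0,0,0,0,0,0,0],[0,0,0,0,0,0,0],[0,0,0,0,0,0,0],[0,0,0,0,0,0,0],[0,0,0,0,0,0,0]]';python3 -m handwheel '[[0,0,0,0,0,0,0],[0,0,0,0,0,0,0],[0,0,-0.03,0,0,0,0],[0,0,-0.05,0,0,0,0],[0,0,-0.05,0,0,0,0],[0,0,-0.05,0,0,0,0],[0,0,-0.03,0,0,0,0]]'
```

```text
clock: 13.55
eef_pos: [0.4677, -0.004, 0.0041]
tcp_rot: [[-0.129, 0.992, 0.001], [0.992, 0.129, 0.0], [-0.0, 0.001, -1.0]]
ft_force: [-0.1, -0.8, 5.7]
width: 0.0179
grip_force: 30.0
clock: 14.25
eef_pos: [0.4677, -0.0042, 0.2171]
tcp_rot: [[-0.128, 0.992, 0.003], [0.992, 0.128, 0.001], [0.0, 0.003, -1.0]]
ft_force: [0.5, 0.7, -1.0]
width: 0.0174
grip_force: 30.0
```

```bash
python3 -m handwheel '[[0,0,0,0,0,-8.4,0],[0,0,0,0,0,-8.4,0],[0,0,0,0,0,-8.4,0],[0,0,0,0,0,-8.4,0],[0,0,0,0,0,-8.4,0],[0,0,0,0,0,-8.4,0],[0,0,0,0,0,-8.4,0],[0,0,0,0,0,-7.8,0],[0,0,0,0,0,0,0]]'; python3 - <<'E'
from h import *
plan([.607,.063,.12],164)
E
```

```text
clock: 15.15
eef_pos: [0.4671, -0.0042, 0.2137]
tcp_rot: [[-0.962, 0.274, -0.0], [0.274, 0.962, 0.0], [0.0, 0.0, -1.0]]
ft_force: [-0.5, -0.4, 0.0]
width: 0.0179
grip_force: 30.0
turn about tool z: 0.1 joint7 70.7
shift mm: [-116.   103.2   93.7] yaw now 164.1 eef [ 0.4671 -0.0042  0.2137] tilt [-2.e-04  1.e-04 -1.e+00]
```

```bash
python3 -m handwheel '[[-0.029,0.026,0,0,0,0,0],[-0.029,0.026,0,0,0,0,0],[-0.029,0.026,0,0,0,0,0],[-0.029,0.025,0,0,0,0,0],[0,0,0.03,0,0,0,0],[0,0,0.03,0,0,0,0],[0,0,0.033,0,0,0,0],[0,0,0,0,0,0,0],[0,0,0,0,0,0,0],[0,0,0,0,0,0,0]]'; python3 - <<'E'
from h import *
o,im=save("wrist","w6.png")
plan([.607,.063,.045],164)
E
```

```text
clock: 16.15
eef_pos: [0.6081, 0.0631, 0.1223]
tcp_rot: [[-0.961, 0.277, 0.002], [0.277, 0.961, 0.0], [-0.002, 0.001, -1.0]]
ft_force: [0.8, -0.3, 0.0]
width: 0.0179
grip_force: 30.0
turn about tool z: -0.06 joint7 66.8
shift mm: [ 1.2 -0.4 77.5] yaw now 163.94 eef [0.6082 0.0631 0.1225] tilt [ 2.6e-03  4.0e-04 -1.0e+00]
```

View pics/w6.png

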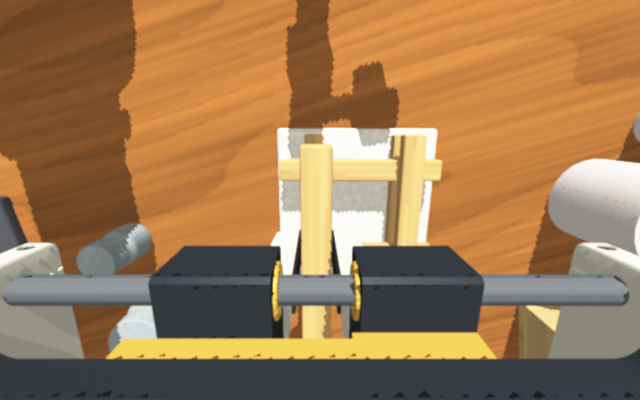

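The second slat is in hand at (316,200), parallel to the first and above the left bottom slat. Lowering and releasing it.

```bash
python3 -m handwheel '[[0.001,0,0.03,0,0,0,0],[0,0,0.026,0,0,0,0],[0,0,0.012,0,0,0,0],[0,0,0.005,0,0,0,0],[0,0,0.003,0,0,0,0],[0,0,0.0015,0,0,0,0],[0,0,0,0,0,0,0],[0,0,0,0,0,0,0]]'
```

```text
clock: 17.0
eef_pos: [0.607, 0.0634, 0.0442]
tcp_rot: [[-0.961, 0.276, 0.002], [0.276, 0.961, 0.0], [-0.001, 0.001, -1.0]]
ft_force: [-0.4, -0.8, 4.8]
width: 0.0174
grip_force: 30.0
```

```bash
python3 -m handwheel '[[0,0,0,0,0,0,0.4],[0,0,0,0,0,0,0.4],[0,0,0,0,0,0,0.4],[0,0,0,0,0,0,0.4],[0,0,-0.02,0,0,0,0.4],[0,0,-0.04,0,0,0,0.4],[0,0,-0.05,0,0,0,0.4],[0,0,-0.05,0,0,0,0.6],[0,0,-0.05,0,0,0,0.8],[0,0,-0.05,0,0,0,0.8]]'; python3 -m handwheel '[[0,0,0,0,0,8.3,0.8],[0,0,0,0,0,8.3,0.8],[0,0,0,0,0,8.3,0.8],[0,0,0,0,0,8.3,0.8],[0,0,0,0,0,8.3,0.8],[0,0,0,0,0,8.3,0.8],[0,0,0,0,0,8.3,0.8],[0,0,0,0,0,8.3,0.8],[0,0,0,0,0,8.3,0.8],[0,0,0,0,0,8.3,0.8]]'; python3 - <<'E'
from h import *
plan([.57,-.36,.31],81)
E
```

```text
clock: 18.0
eef_pos: [0.6058, 0.0632, 0.3054]
tcp_rot: [[-0.961, 0.276, 0.0], [0.276, 0.961, 0.0], [-0.0, 0.0, -1.0]]
ft_force: [1.2, -0.6, 0.1]
width: 0.0564
grip_force: 0.0
clock: 19.0
eef_pos: [0.6061, 0.0634, 0.3031]
tcp_rot: [[0.162, 0.987, -0.0], [0.987, -0.162, 0.0], [-0.0, -0.0, -1.0]]
ft_force: [-0.4, 0.6, -0.4]
width: 0.0741
grip_force: 0.0
turn about tool z: -0.34 joint7 -7.4
shift mm: [-423.8   30.6   -6.9] yaw now 80.66 eef [0.6061 0.0634 0.3031] tilt [-3.e-04  0.e+00 -1.e+00]
```

```bash
python3 -m handwheel '[[-0.0424,0.003,-0.001,0,0,0,0.8],[-0.0424,0.003,0,0,0,0,0.8],[-0.0424,0.003,0,0,0,0,0.8],[-0.0424,0.003,0,0,0,0,0.8],[-0.0424,0.003,0,0,0,0,0.8],[-0.0424,0.003,0,0,0,0,0.8],[-0.0424,0.003,0,0,0,0,0.8],[-0.0424,0.003,0,0,0,0,0.8],[-0.0424,0.003,0,0,0,0,0.8],[-0.0424,0.003,0,0,0,0,0.8]]';python3 -m handwheel '[[0,0,0,0,0,0,0.8],[0,0,0,0,0,0,0.8],[0,0,0,0,0,0,0.8]]'; python3 - <<'E'
from h import *
o,im=save("wrist","w7.png")
np.savez("w7.npz",p=o["eef_pos"],R=o["tcp_rot"])
t=save("top","top2.png")[1];s=save("scene","scene2.png")[1]
cv2.imwrite("pics/c7.png",np.hstack([im[:250,120:520,::-1],cv2.resize(t[100:200,240:400,::-1],(400,250))]))
plan([.57,-.36,.31],81)
E
```

```text
clock: 20.0
eef_pos: [0.5692, -0.3616, 0.3041]
tcp_rot: [[0.156, 0.988, -0.0], [0.988, -0.156, 0.0], [0.0, -0.0, -1.0]]
ft_force: [0.1, -0.3, 0.5]
width: 0.0744
grip_force: 0.0
clock: 20.3
eef_pos: [0.57, -0.3587, 0.3039]
tcp_rot: [[0.155, 0.988, -0.0], [0.988, -0.155, 0.001], [0.001, -0.0, -1.0]]
ft_force: [-0.3, -0.2, -1.0]
width: 0.0743
grip_force: 0.0
turn about tool z: 0.13 joint7 33.5
shift mm: [-1.5 -0.  -5.8] yaw now 81.13 eef [ 0.5703 -0.3585  0.3042] tilt [ 1.e-04  7.e-04 -1.e+00]
```

View pics/c7.png

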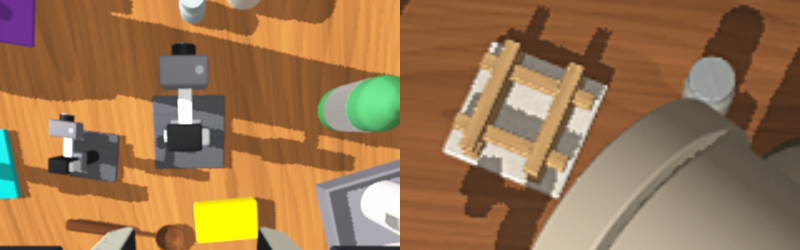

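The crop shows both new slats lying square on the tower. The target grip is a black block at wrist px (304,138), aligned with the tool axes, with the aluminium button on its right and the hook on its left.

```bash
cat > grip.py <<'E'
from h import *
def grip(im,o,roi):
    x,y,w,h=roi;v=im[y:y+h,x:x+w].max(2)
    m=(v<60).astype(np.uint8);m=cv2.morphologyEx(m,cv2.MORPH_OPEN,np.ones((5,5)))
    n,l,st,ce=cv2.connectedComponentsWithStats(m)
    i=1+np.argmax(st[1:,4]);s=st[i];print("blob x",x+s[0],x+s[0]+s[2],"y",y+s[1],y+s[1]+s[3])
    return x+s[0],x+s[0]+s[2],y+s[1],y+s[1]+s[3]
E
python3 - <<'E'
from grip import *
d=np.load("w7.npz");o=dict(eef_pos=d["p"],tcp_rot=d["R"])
im=cv2.imread("pics/w7.png")[:,:,::-1]
print("cam",pose(params("wrist"),o)[0])
x0,x1,y0,y1=grip(im,o,(270,110,70,60))
P=[onz("wrist",q,.19,o) for q in((x0,y0),(x1,y0),(x1,y1),(x0,y1))];print(np.round(P,4))
print(im[125:160:3,304].max(1),im[138,280:335:3].max(1))
B=cv2.imread("pics/w7.png")[105:165,265:345];cv2.imwrite("pics/c8.png",cv2.resize(B,None,fx=8,fy=8,interpolation=cv2.INTER_CUBIC))
s=cv2.imread("pics/scene2.png")[:,:,::-1]
E
```

```text
cam [ 0.58057246 -0.29016656  0.47054427]
blob x 287 321 y 125 152
[[ 0.554  -0.2852  0.19  ]
 [ 0.5855 -0.2901  0.19  ]
 [ 0.5817 -0.3149  0.19  ]
 [ 0.5496 -0.3099  0.19  ]]
[ 43  53  54  52  52  50  48  49  40 101 121 122] [ 75 126 228  50  50  51  51  52  51  53  51  48  48  43 154 203 185  72
  73]
```

View pics/c8.png

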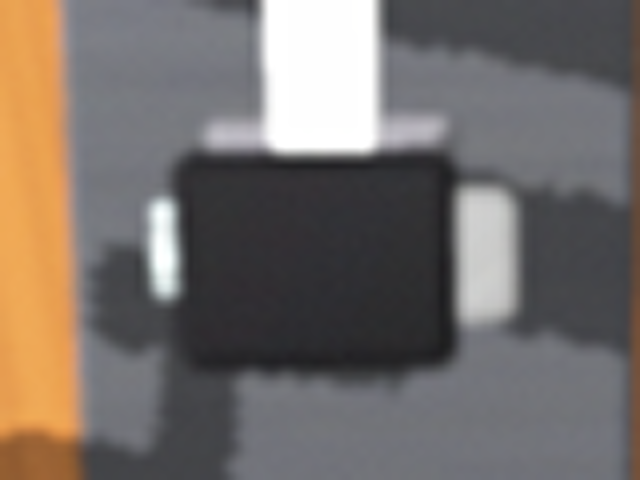

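The close crop is almost straight down on the grip: top face px 287–321 × 125–151, button on the right (+y side), hook on the left, with no visible yaw error. Next I'll check the height against the scene view.

```bash
python3 - <<'E'
from grip import *
d=np.load("w7.npz");o=dict(eef_pos=d["p"],tcp_rot=d["R"])
print("tri top-face centre",tri([ray("wrist",(304,138),o),ray("scene",(239,137.6))]).round(4))
print("foot?",onz("wrist",(309,131),.01,o))
plan([.569,-.300,.20],81)
E
```

```text
tri top-face centre [ 0.567  -0.299   0.1916]
foot? [ 0.56899084 -0.29613475  0.01      ]
turn about tool z: 0.13 joint7 33.5
shift mm: [ 57.6 -10.4 104.2] yaw now 81.13 eef [ 0.5703 -0.3585  0.3042] tilt [ 1.e-04  7.e-04 -1.e+00]
```

```bash
python3 -m handwheel '[[0.03,-0.005,0,0,0,0,0.85],[0.028,-0.005,0,0,0,0,0.85],[0,0,0.02,0,0,0,0.85],[0,0,0.03,0,0,0,0.85],[0,0,0.03,0,0,0,0.85],[0,0,0.024,0,0,0,0.85],[0,0,0,0,0,0,0.85],[0,0,0,0,0,0,0.85]]'; python3 - <<'E'
from h import *
plan([.569,-.300,.151],81)
o,im=save("wrist","w9.png")
E
```

```text
clock: 21.25
eef_pos: [0.5692, -0.3008, 0.2007]
tcp_rot: [[0.156, 0.988, -0.0], [0.988, -0.156, 0.0], [0.0, -0.0, -1.0]]
ft_force: [-0.6, -0.0, 0.5]
width: 0.0794
grip_force: 0.0
turn about tool z: 0.05 joint7 32.2
shift mm: [ 0.8 -0.3 49.7] yaw now 81.05 eef [ 0.5692 -0.3008  0.2007] tilt [-1.e-04  0.e+00 -1.e+00]
```

View pics/w9.png

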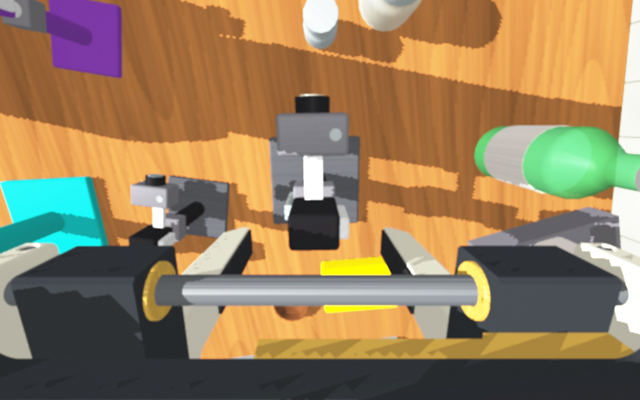

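I've now viewed 12 pictures, two over the limit of 10, so I'll view no more and work from numbers. This one shows the grip centred between the fingers at (314,225). Descending and squeezing.

```bash
python3 -m handwheel '[[0.001,0,0.02,0,0,0,0.85],[0,0,0.015,0,0,0,0.85],[0,0,0.01,0,0,0,0.85],[0,0,0.005,0,0,0,0.85],[0,0,0,0,0,0,0.85],[0,0,0,0,0,0,0.85],[0,0,0,0,0,0,0],[0,0,0,0,0,0,0],[0,0,0,0,0,0,0],[0,0,0,0,0,0,0]]';python3 -m handwheel '[[0,0,0,0,0,0,0],[0,0,0,0,0,0,0],[0,0,0,0,0,0,0],[0,0,0,0,0,0,0],[0,0,0,0,0,0,0]]'
```

```text
clock: 22.3
eef_pos: [0.569, -0.3003, 0.1504]
tcp_rot: [[0.156, 0.988, 0.0], [0.988, -0.156, -0.0], [-0.0, 0.0, -1.0]]
ft_force: [-0.4, 0.4, -0.1]
width: 0.0516
grip_force: 0.0
clock: 22.8
eef_pos: [0.5681, -0.3002, 0.1503]
tcp_rot: [[0.157, 0.988, -0.001], [0.988, -0.157, 0.001], [0.0, -0.001, -1.0]]
ft_force: [-5.2, 1.8, 4.4]
width: 0.0345
grip_force: 30.0
```

Width is 34.5 mm, so the button is fully in. Pulling up.

```bash
python3 -m handwheel '[[0,0,-0.004,0,0,0,0],[0,0,-0.006,0,0,0,0],[0,0,-0.008,0,0,0,0],[0,0,-0.008,0,0,0,0],[0,0,-0.008,0,0,0,0],[0,0,-0.008,0,0,0,0],[0,0,0,0,0,0,0]]'
```

```text
clock: 23.5
eef_pos: [0.5681, -0.3002, 0.1935]
tcp_rot: [[0.157, 0.988, -0.001], [0.988, -0.157, 0.001], [0.0, -0.001, -1.0]]
ft_force: [-6.6, 0.4, -1.9]
width: 0.0343
grip_force: 30.0
```

```bash
python3 -m handwheel '[[0,0,-0.008,0,0,0,0],[0,0,-0.008,0,0,0,0],[0,0,-0.008,0,0,0,0],[0,0,-0.008,0,0,0,0],[0,0,-0.008,0,0,0,0],[0,0,-0.008,0,0,0,0],[0,0,-0.008,0,0,0,0],[0,0,-0.006,0,0,0,0],[0,0,0,0,0,0,0],[0,0,0,0,0,0,0]]'
```

```text
clock: 24.5
eef_pos: [0.5681, -0.3002, 0.2552]
tcp_rot: [[0.157, 0.988, -0.001], [0.988, -0.157, 0.0], [0.0, -0.001, -1.0]]
ft_force: [-7.5, 1.3, -2.6]
width: 0.0346
grip_force: 30.0
```

```bash
python3 -m handwheel '[[0,0,-0.003,0,0,0,0],[0,0,-0.002,0,0,0,0],[0,0,-0.001,0,0,0,0],[0,0,0,0,0,0,0],[0,0,0,0,0,0,0]]'
```

```text
clock: 25.0
eef_pos: [0.5681, -0.3002, 0.2604]
tcp_rot: [[0.157, 0.988, -0.001], [0.988, -0.157, 0.0], [0.0, -0.001, -1.0]]
ft_force: [-6.1, -0.1, -6.0]
width: 0.0344
grip_force: 30.0
```

```bash
python3 -m handwheel '[[0,0,-0.001,0,0,0,0],[0,0,0,0,0,0,0],[0,0,0,0,0,0,0]]'; python3 - <<'E'
from grip import *
o=ctrl.get_obs();im=optics.capture("wrist")
# expected silhouette of raised top face: near edge (towards camera arm) vs measured dark blob
E=[proj("wrist",np.array([.5677,-.300,.301])+o["tcp_rot"]@np.array([a,b,0]),o).round(1).tolist() for a in(.013,-.013) for b in(-.017,.017)];print("expected if raised",E)
print("expected if slipped",[proj("wrist",np.array([.5677,-.300,.255])+o["tcp_rot"]@np.array([a,b,0]),o).round(1).tolist() for a in(.013,-.013) for b in(-.017,.017)])
col=im[:,int(np.mean([e[0] for e in E]))].max(1);print(col[150:300:5])
s=optics.capture("scene");a=cv2.imread("pics/scene.png")[:,:,::-1]
for z in(.17,.26,.295): u=proj("scene",[.567,-.299,z]).round().astype(int);print(z,u,s[u[1],u[0]],a[u[1],u[0]])
t=cv2.imread("pics/top2.png")[:,:,::-1].copy()
for n,x in(("top",t),("scene",s)):
    # sampled colour of third layer at expected ends
    for P in((.6385,.137),(.6165,.06)):
        print(n,[x[tuple(proj(n,[P[0]+l*-.961,P[1]+l*.276,.054]).round().astype(int)[::-1])].tolist() for l in(-.06,0,.06)])
E
```

```text
clock: 25.3
eef_pos: [0.5681, -0.3001, 0.2605]
tcp_rot: [[0.157, 0.988, -0.002], [0.988, -0.157, 0.0], [0.0, -0.002, -1.0]]
ft_force: [-5.9, -2.5, -15.8]
width: 0.0349
grip_force: 30.0
expected if raised [[279.0, 249.7], [351.4, 249.7], [280.6, 298.7], [349.8, 298.7]]
expected if slipped [[288.2, 219.1], [342.8, 219.1], [289.1, 257.5], [341.8, 257.4]]
[127 185 185 140 255 254 254 254 254 254 254 254 254 254 243  30  30  27
  25  26  30  30  31  30  31  82 121 148 186 169]
0.17 [240 143] [136 136 137] [23 23 25]
0.26 [236 118] [23 23 24] [55 56 59]
0.295 [234 108] [21 21 22] [48 50 51]
top [[201, 159, 105], [201, 158, 104], [197, 154, 102]]
top [[185, 145, 96], [200, 158, 105], [199, 159, 102]]
scene [[207, 169, 112], [209, 170, 114], [201, 164, 109]]
scene [[207, 169, 113], [209, 170, 114], [206, 169, 112]]
```

The pole is against its hard end stop: no movement with 16 N of pull, risen 110 mm. The scene view shows the grip raised and both slats in place. Handing in.

```bash
python3 -c "
from station import ctrl
print(ctrl.finish_job())"
```

```text
the job is handed in; nothing more can be done
None
```

The job is handed in: both spare slats are released as the third layer, and the monopod is held squeezed at its second stop (110 mm up, 30 N grip); the hand-in gave no verdict, and I viewed 12 pictures, two over the limit of 10.

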